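# Feed rosewood plugs through the tray gate

### The arm

A 6-joint arm with a two-finger parallel gripper is mounted at the origin on the work surface. World frame = base frame: x ahead of the robot, y to its left, z up, the work surface at z = 0. Lengths are in m, angles in degrees, forces in N, time in s.
With the tool pointing down it reaches from about 0.3 to 0.75 m from the base axis. Payload 8.5 kg.
Tool frame: the origin (TCP) lies on the centre line of the jaws, within the pads' length; the fingertips stand 14 mm ahead of it and the grasp point (between the pads) lies 5 mm behind it; z points along the fingers, y is the direction in which the jaws open and shut (so a half turn about z gives the same grasp; the last joint's range is limited). The gripper opens to 85 mm and grips with 20 to 120 N. Pads are 22 mm wide; open, the fingers measure 114 mm over their backs; the gripper's body (76 mm by 85 mm) begins 54 mm behind the grasp point. The pads swing forward as they close: fully open they stand 13 mm farther back than shut.
Start: joints at [56.247, 21.807, 74.336, -0, 83.858, -12.336], TCP at [0.201, 0.512, 0.245] pointing down, gripper open.
Joint ranges: [-178.18, 178.18], [-50.72, 133.34], [12.68, 142.11], [-81.47, 261.47], [9.98, 163.14], [-165.26, 165.26]. Speed limits (degrees/s): [136.94, 136.94, 180, 180, 180, 180].

### API

Orientations are given as a 3x3 rotation matrix whose columns are the frame's x, y, z axes.
In Python, from rig import env, optics, order, finder gives the robot as it stands.
- The arm moves only by the tool play_rows, never from a script. Its argument "commands" is a list of rows, each an object of numbers: "grip": the closure, from -1 (fully open) to 1 (shut); "x", "y", "z": the shift along the tool's x, y, z in m; "rx", "ry", "rz": the turn, a rotation vector about the tool's x, y, z in rad. A call has 1 to 12 rows; each row shifts and turns the commanded pose from where the row before left it, along the tool's axes as they then stand; what a row does not reach is not made up. A row lasts 1/8 s, in which the tool goes at most 62.5 mm and 10.7 degrees, less where a joint would pass 70% of its speed; a pose out of reach is approached as far as the arm can. A call is refused whole if a number of a shift passes 0.0625 or a number of a turn 0.188, either way. A call with a gripper value outside its range is refused whole. The fingers move at their own pace and stop on an object; "squeeze" is the grip in N (left out, the last holds). Time passes only in rows, so rows that do not move let the fingers close. It gives the time, the measured TCP pose, the force and the opening at its end, in the units of the state.
- env.observe(): the state, without advancing time (a new reading comes with each control period).
- optics.get_image(name): name is "scene" or "side" or "wrist"; returns a dict with "color" (400x640x3 uint8, blue, green, red), "range_z" (400x640 float32, m along the optical axis (not along the pixel's ray), 0 where there is no reading), "fov_y" (degrees; the focal length in pixels is half the picture's height over the tangent of half this angle, whatever the lens; pixels are square), "cx", "cy" (the principal point, pixels), "cam_to_world" (4x4, takes a point from camera to world coordinates). Camera axes: x right, y down, z forward; pixel columns grow to the right and rows downward; lengths in m; the calibration is good to about 2 mm. A picture is of the moment at which its call begins.
- order.close_job(): hands the job in, once; it reports no verdict.
Trained networks look in the newest picture that a camera, given by its name, has taken for a name from the list of things; names that differ only in an ending like _2 or _b are one class to them, and where a whole thing is asked for, a point or a joint stands for the part that bears it (a point fixed in the world has none). Each returns a list of dicts, best first, with "conf" (0 to 1); they miss things now and then, are a little off and sometimes report something else, mostly with a low value. They report only what shows in the picture. A call takes as long as a camera call. They do not tell look-alikes from the thing itself.
- finder.boxes_of(camera, thing): "point" ([x, y, z] in m, in world coordinates, good to about 4 mm: the middle of the surface that is visible of it).
The state is a dict: "time_s": time; "q": joint angles; "qvel": joint speeds; "joint_efforts": joint torques, N m; "position": TCP position; "tool_rot": TCP orientation; "ft_force": force on the tool from outside, world axes, zero at the start; "wrist_torque": the same for the moment, N m; "grip_width": finger opening in m.
Only numpy, scipy, OpenCV 4.12 (cv2) and the standard library are available. Lean on these libraries where they do the work, as an engineer would, in place of code of your own. Each camera call takes 0.05 s, during which the arm holds its last target.

### The job

On the joiner's feeding tray, push the three dark round rosewood plugs one at a time through the narrow gate between the two brass posts, so that each drops into the slot behind it and has settled before the next goes through. Only push them along the tray with the fingers, never pick anything up or carry it. Leave the pale square block on the tray, and do not disturb the other things on the bench.

Things in the scene. Friction and masses are not known exactly. Their poses are not given: they have to be found in the camera images.
- tray: fixed wooden feeding tray, 318 mm (y) by 306 mm (x), origin on the table under its middle, x axis towards gate and slot. Flat floor 90 mm above the table, x = -150 to 70, y = -155 to 155 mm, ending at x = 70 in an edge over which plugs drop into the slot. Rims at back and sides stand 10 mm above the floor
- gate (a point): middle of the gate on the floor's edge, at floor level (tray x = 70 mm, y = 0); axes as the tray. Gate 40 mm wide, open above, between two brass posts, 10 mm diameter, 24 mm high, at tray (67, +-25) mm
- fence (a point): middle of the green fence on the +y side, at floor level (tray 29, 85.5 mm). It and its mirror twin on the -y side form a funnel to the gate: straight, 8 mm thick, 14 mm high above the floor, centre lines from tray (64, +-24) to (-6, +-147) mm
- slot (a point): centre of the slot's blue bottom (tray x = 105 mm, y = 0, 4 mm above the table). The slot is an open pit, tray x = 70 to 140, y = -55 to 55 mm; its end wall rises to 110 mm above the table, the blocks at its sides to 100 mm
- plug_a_center (a point): dark rosewood disc, 32 mm diameter, 16 mm thick, about 13 g, lying flat on the tray floor at the start; the point is its centre, half-way up
- plug_b_center (a point): dark rosewood disc, 32 mm diameter, 16 mm thick, about 13 g, lying flat on the tray floor at the start; the point is its centre, half-way up
- plug_c_center (a point): dark rosewood disc, 32 mm diameter, 16 mm thick, about 13 g, lying flat on the tray floor at the start; the point is its centre, half-way up
- square_block_center (a point): pale square wooden block, 28 x 28 x 16 mm, 14 g, lying on the tray floor among the plugs; the point is its centre. It stays on the tray
- glue_bottle: white glue bottle with orange cap, 48 mm diameter, 95 mm tall, standing beside the tray on the tray's +y side; origin under its base. Leave alone
- chisel: wood chisel, 215 mm long, 25 mm thick, lying beside the tray on its -y side, along its x axis; origin on the table under its middle. Leave alone
- mallet: wooden mallet lying on the left of the bench, 325 mm long, head 70 x 120 x 60 mm at its +x end; origin on the table under the handle. Leave alone
- rosewood_bar: dark bar 300 x 45 x 40 mm lying on the right of the bench; origin under its middle. Leave alone
- bench_plane: wooden hand plane, 200 x 55 mm, 100 mm tall, on the left of the bench beyond the mallet; origin under its middle. Leave alone
- pencil_cup: blue cup, 76 mm diameter, 90 mm tall, on the right of the bench beyond the bar; origin under its base. Leave alone
Not all that is in view belongs to the job. Leave any green look-alike of the part that bears plug_b_center alone.

How it is judged (in metres and radians):
On the way, in this order (a step that is already met when the one before it is completed fails the run):
1. exactly one plug lies in the slot, the other two still on the tray (((x of plug_a_center in the frame of tray between 0.074 and 0.14 m and y of plug_a_center in the frame of tray between -0.055 and 0.055 m and z of plug_a_center in the frame of tray below 0.09 m and x of each of plug_b_center, plug_c_center in the frame of tray below 0.07 m and z of each of plug_b_center, plug_c_center in the frame of tray above 0.09 m) or (x of plug_b_center in the frame of tray between 0.074 and 0.14 m and y of plug_b_center in the frame of tray between -0.055 and 0.055 m and z of plug_b_center in the frame of tray below 0.09 m and x of each of plug_a_center, plug_c_center in the frame of tray below 0.07 m and z of each of plug_a_center, plug_c_center in the frame of tray above 0.09 m) or (x of plug_c_center in the frame of tray between 0.074 and 0.14 m and y of plug_c_center in the frame of tray between -0.055 and 0.055 m and z of plug_c_center in the frame of tray below 0.09 m and x of each of plug_a_center, plug_b_center in the frame of tray below 0.07 m and z of each of plug_a_center, plug_b_center in the frame of tray above 0.09 m))), for 0.3 s.
2. exactly two plugs lie in the slot, the third still on the tray (((x of plug_a_center in the frame of tray below 0.07 m and z of plug_a_center in the frame of tray above 0.09 m and x of plug_b_center in the frame of tray between 0.074 and 0.14 m and y of plug_b_center in the frame of tray between -0.055 and 0.055 m and z of each of plug_b_center, plug_c_center in the frame of tray below 0.09 m and x of plug_c_center in the frame of tray between 0.074 and 0.14 m and y of plug_c_center in the frame of tray between -0.055 and 0.055 m) or (x of plug_b_center in the frame of tray below 0.07 m and z of plug_b_center in the frame of tray above 0.09 m and x of plug_a_center in the frame of tray between 0.074 and 0.14 m and y of plug_a_center in the frame of tray between -0.055 and 0.055 m and z of each of plug_a_center, plug_c_center in the frame of tray below 0.09 m and x of plug_c_center in the frame of tray between 0.074 and 0.14 m and y of plug_c_center in the frame of tray between -0.055 and 0.055 m) or (x of plug_c_center in the frame of tray below 0.07 m and z of plug_c_center in the frame of tray above 0.09 m and x of plug_a_center in the frame of tray between 0.074 and 0.14 m and y of plug_a_center in the frame of tray between -0.055 and 0.055 m and z of each of plug_a_center, plug_b_center in the frame of tray below 0.09 m and x of plug_b_center in the frame of tray between 0.074 and 0.14 m and y of plug_b_center in the frame of tray between -0.055 and 0.055 m))), for 0.3 s.
3. all three plugs lie in the slot (x of plug_a_center in the frame of tray between 0.074 and 0.14 m and y of plug_a_center in the frame of tray between -0.055 and 0.055 m and z of each of plug_a_center, plug_b_center, plug_c_center in the frame of tray below 0.09 m and x of plug_b_center in the frame of tray between 0.074 and 0.14 m and y of plug_b_center in the frame of tray between -0.055 and 0.055 m and x of plug_c_center in the frame of tray between 0.074 and 0.14 m and y of plug_c_center in the frame of tray between -0.055 and 0.055 m), for 0.2 s.
At the end, for the whole second after the job is handed in: all three plugs are at rest in the slot, their centres below the tray floor's level, and the square block lies on the tray floor in front of the gate (all of step 3 and x of square_block_center in the frame of tray between -0.15 and 0.065 m and y of square_block_center in the frame of tray between -0.155 and 0.155 m and z of square_block_center in the frame of tray between 0.09 and 0.105 m and linear speed of each of plug_a, plug_b, plug_c below 0.02 m/s); the robot touches nothing.
It fails at once if a plug or the square block is lifted more than 12 mm off the tray floor (z of any of plug_a_center, plug_b_center, plug_c_center, square_block_center in the frame of tray above 0.11 m).
It fails at once if the square block goes through the gate or off the tray (x of square_block_center in the frame of tray above 0.07 m or z of square_block_center in the frame of tray below 0.085 m).
It fails at once if another thing on the bench is moved more than 25 mm or tipped over (distance of any of glue_bottle, chisel, mallet, rosewood_bar, bench_plane, pencil_cup from where it was at the start of the episode above 0.025 m or angle between any of glue_bottle, chisel, mallet, rosewood_bar, bench_plane, pencil_cup's own z axis and vertical above 0.5 rad).
It also fails if it takes over 67 s, if anything falls off the work surface, if the arm or the gripper's body presses on something with over 40 N, if the wrist force passes 120 N, or if a joint passes its speed limit or range.

## Working session

There is one attempt and no reset: what is moved stays moved. The work goes in short steps, Python scripts to look and compute and a tool call to move; the robot and the scene stay as the last step left them, time stands still between calls to the robot, and variables do not carry over. Pictures are saved under pics/ and viewed, and the job is handed in when it is done.

Besides the shell and the picture viewer there is one more tool, called as name(argument=value, ...) on one line, values as JSON. play_rows: Moves the arm, as the interface text tells. Its arguments: {"type":"object","properties":{"commands":{"type":"array"},"squeeze":{"type":"number"}},"required":["commands"]}

```bash
mkdir -p pics; ls
cat > h.py <<'E'
from rig import env, optics, order, finder
import numpy as np, cv2
def cam(n):
    im=optics.get_image(n); return im
def world(im,u,v,z=None):
    f=200/np.tan(np.radians(im['fov_y'])/2)
    d=im['range_z'][int(v),int(u)] if z is None else None
    T=np.array(im['cam_to_world']); r=np.array([(u-im['cx'])/f,(v-im['cy'])/f,1.])
    if z is None: return (T@np.append(r*d,1))[:3]
    R=T[:3,:3]@r; return T[:3,3]+R*(z-T[2,3])/R[2]
def pix(im,p):
    f=200/np.tan(np.radians(im['fov_y'])/2)
    c=np.linalg.inv(np.array(im['cam_to_world']))@np.append(p,1)
    return np.array([im['cx']+f*c[0]/c[2],im['cy']+f*c[1]/c[2]])
E
python3 - <<'E'
from h import *
s=env.observe(); print({k:np.round(s[k],3).tolist() for k in s})
for n in ["scene","side","wrist"]:
    im=cam(n); cv2.imwrite(f'pics/{n}0.png',im['color']); print(n,im['fov_y'],np.round(im['cam_to_world'],3).tolist())
for n in ["tray","gate","fence","slot","plug_a_center","square_block_center"]:
    for c in ["scene","side"]:
        print(n,c,[(np.round(d['point'],3).tolist(),round(d['conf'],2)) for d in finder.boxes_of(c,n)])
E
```

```text
pics
{'time_s': 0.0, 'q': [56.247, 21.839, 74.386, 0.001, 83.858, -12.337], 'qvel': [0.084, 0.015, 0.033, -0.041, -0.032, -0.095], 'joint_efforts': [-0.001, -44.846, -23.127, -0.0, 0.005, -0.0], 'position': [0.201, 0.512, 0.245], 'tool_rot': [[-0.931, 0.365, -0.001], [0.365, 0.931, -0.001], [0.0, -0.001, -1.0]], 'ft_force': [0.646, 0.043, 0.052], 'wrist_torque': [0.028, 0.032, -0.031], 'grip_width': 0.085}
scene 51.80313895704993 [[0.508, 0.685, -0.522, 1.137], [0.861, -0.41, 0.3, -0.351], [-0.009, -0.602, -0.799, 1.031], [0.0, 0.0, 0.0, 1.0]]
side 55.7730713224515 [[0.697, -0.499, 0.514, -0.005], [-0.716, -0.506, 0.48, -0.512], [0.02, -0.703, -0.711, 0.818], [0.0, 0.0, 0.0, 1.0]]
wrist 59.61184537708303 [[0.366, 0.898, 0.245, 0.139], [0.931, -0.353, -0.098, 0.536], [-0.001, 0.264, -0.965, 0.374], [0.0, 0.0, 0.0, 1.0]]
tray scene [([0.638, -0.008, 0.091], 0.75)]
tray side [([0.567, -0.029, 0.094], 0.64)]
gate scene []
gate side [([0.564, -0.026, 0.099], 0.77)]
fence scene [([0.639, -0.004, 0.088], 0.59)]
fence side [([0.562, -0.032, 0.089], 0.61), ([0.6, 0.224, 0.07], 0.6)]
slot scene [([0.637, -0.009, 0.096], 0.74)]
slot side [([0.563, -0.026, 0.086], 0.72), ([0.603, 0.222, 0.071], 0.15)]
plug_a_center scene [([0.639, -0.004, 0.088], 0.69)]
plug_a_center side [([0.536, 0.031, 0.105], 0.58)]
square_block_center scene []
square_block_center side [([0.563, -0.028, 0.098], 0.28)]
```

View pics/scene0.png

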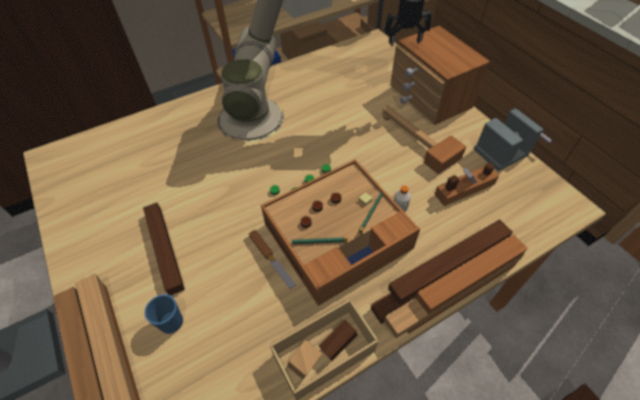

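View pics/side0.png

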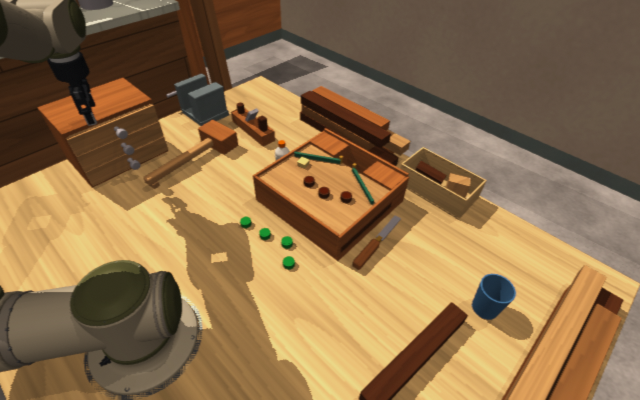

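View pics/wrist0.png

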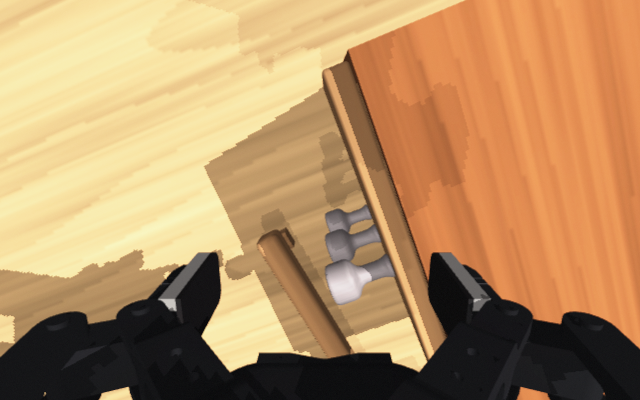

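Run:
```python
import cv2
a=cv2.imread('pics/scene0.png')[150:310,240:440]; cv2.imwrite('pics/s0c.png',cv2.resize(a,None,fx=3.7,fy=3.7,interpolation=cv2.INTER_CUBIC))
a=cv2.imread('pics/side0.png')[120:260,240:420]; cv2.imwrite('pics/d0c.png',cv2.resize(a,None,fx=4,fy=4,interpolation=cv2.INTER_CUBIC))
```

```text
(no output)
```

View pics/s0c.png

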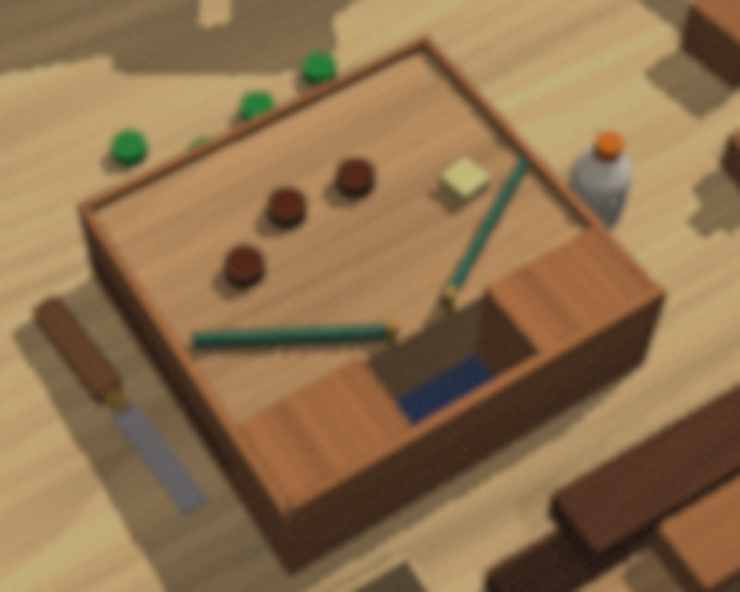

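View pics/d0c.png

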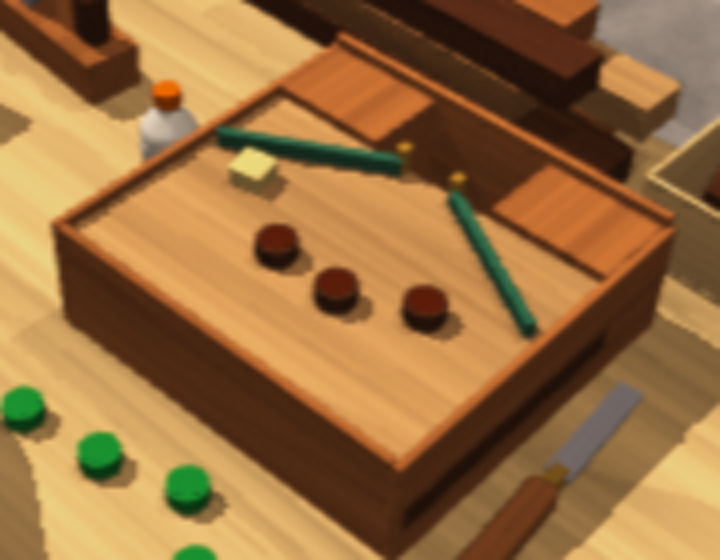

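```bash
cat > fit.py <<'E'
from h import *
from scipy.optimize import least_squares
S=cam("scene");D=cam("side")
sc=lambda p:np.array(p)/3.7+[240,150]
dc=lambda p:np.array(p)/4+[240,120]
O=[(-.154,.159,.1),(-.154,-.159,.1),(.152,.159,.11),(.152,-.159,.11),(.067,.025,.114),(.067,-.025,.114)]
s=[(425,42),(85,208),(662,292),(290,513),(449,289),(391,325)]
d=[(57,226),(400,466),(342,38),(672,220),(404,146),(458,176)]
def tw(x,p): c,n=np.cos(x[2]),np.sin(x[2]); return np.array([x[0]+c*p[0]-n*p[1],x[1]+n*p[0]+c*p[1],p[2]])
def r(x,ims=((S,s,sc),(D,d,dc))):
    return np.concatenate([pix(im,tw(x,o))-f(q) for im,l,f in ims for o,q in zip(O,l)])
for nm,ims in [("both",((S,s,sc),(D,d,dc))),("S",((S,s,sc),)),("D",((D,d,dc),))]:
    best=min((least_squares(r,[.55,0,a],args=(ims,)) for a in (0,1.5,3,-1.5)),key=lambda q:q.cost)
    print(nm,best.x.round(4),np.degrees(best.x[2]).round(2),best.fun.round(1))
    if nm=="both": X=best.x
P={'A':((244,260),(426,303)),'B':((287,202),(336,285)),'C':((356,173),(277,240)),'sq':((466,177),(253,163))}
c,n=np.cos(X[2]),np.sin(X[2]); R=np.array([[c,n],[-n,c]])
for k,(a,b) in P.items():
    wa=world(S,*sc(a),z=.106);wb=world(D,*dc(b),z=.106)
    print(k,wa.round(4),wb.round(4),'tray',(R@(wa[:2]-X[:2])).round(4),(R@(wb[:2]-X[:2])).round(4))
E
python3 fit.py
```

```text
both [0.604  0.0041 0.029 ] 1.66 [-0.8 -1.6 -2.  -1.2  1.3  0.1  0.   0.2 -0.9  0.3 -0.9 -0.8 -0.6 -1.3
 -0.1 -0.2  0.5 -2.6  1.9 -2.5 -0.1 -0.1 -0.3  0.1]
S [0.6057 0.0047 0.0276] 1.58 [-0.2 -1.3 -1.5 -1.   1.9  0.6  0.4  0.6 -0.4  0.6 -0.4 -0.4]
D [0.6009 0.002  0.0304] 1.74 [-1.  -0.3 -0.2  1.   0.3 -1.9  1.8 -1.7 -0.3  0.7 -0.4  0.9]
A [ 0.5686 -0.0779  0.106 ] [ 0.5658 -0.0829  0.106 ] tray [-0.0378 -0.0809] [-0.0408 -0.0859]
B [ 0.5392 -0.0243  0.106 ] [ 0.5355 -0.0291  0.106 ] tray [-0.0657 -0.0265] [-0.0695 -0.0312]
C [0.5424 0.0347 0.106 ] [0.5385 0.0302 0.106 ] tray [-0.0607  0.0324] [-0.0647  0.028 ]
sq [0.5888 0.1046 0.106 ] [0.5843 0.101  0.106 ] tray [-0.0123  0.1009] [-0.0169  0.0974]
```

play_rows(commands=[{"x":-0.0435,"y":-0.036,"grip":0.53},{"x":-0.0435,"y":-0.036,"grip":0.53},{"x":-0.0435,"y":-0.036,"grip":0.53},{"x":-0.0435,"y":-0.036,"grip":0.53},{"x":-0.0435,"y":-0.036,"grip":0.53},{"x":-0.0435,"y":-0.036,"grip":0.53},{"x":-0.0435,"y":-0.036,"grip":0.53},{"x":-0.0435,"y":-0.036,"grip":0.53},{"x":-0.0435,"y":-0.036,"grip":0.53},{"x":-0.0435,"y":-0.036,"grip":0.53},{"x":-0.0435,"y":-0.036,"grip":0.53}])

```text
invalid input at $.commands[0]: expected keys grip, x, y, z, rx, ry, rz
```

play_rows(commands=[{"rz":-0.135,"grip":0.53},{"rz":-0.135,"grip":0.53},{"rz":-0.135,"grip":0.53},{"grip":0.53}])

```text
invalid input at $.commands[0]: expected keys grip, x, y, z, rx, ry, rz
```

```bash
cat >> h.py <<'E'
X=np.array([.6035,.0035,.029]); _c,_n=np.cos(X[2]),np.sin(X[2]); RT=np.array([[_c,_n],[-_n,_c]])
def totray(w): return RT@(np.asarray(w)[:2]-X[:2])
def st():
    s=env.observe(); R=np.array(s['tool_rot'])
    print('t',round(s['time_s'],2),'pos',np.round(s['position'],4),'tray',totray(s['position']).round(4),'yaw err deg',np.degrees(np.arctan2(*(RT@R[:2,1])[::-1])-np.pi/2).round(2),'zax',R[:,2].round(3),'w',round(s['grip_width'],4),'F',np.round(s['ft_force'],1))
E
python3 - <<'E'
from h import *
st()
im=cam('wrist'); cv2.imwrite('pics/w1.png',im['color'])
E
```

```text
t 0.85 pos [0.2008 0.512  0.2453] tray [-0.3878  0.52  ] yaw err deg -23.08 zax [-0.  0. -1.] w 0.085 F [-0.8 -0.6  0. ]
```

View pics/w1.png

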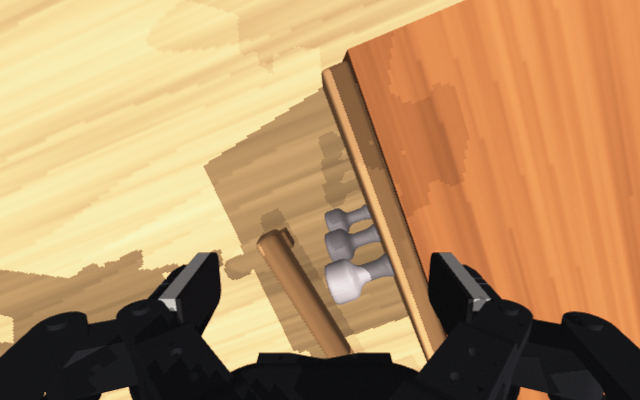

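The moves were refused because every row needs all the keys. The arm hasn't moved, and the picture is the same as before.

play_rows(commands=[{"grip":0.53,"x":-0.0435,"y":-0.036,"z":0,"rx":0,"ry":0,"rz":0},{"grip":0.53,"x":-0.0435,"y":-0.036,"z":0,"rx":0,"ry":0,"rz":0},{"grip":0.53,"x":-0.0435,"y":-0.036,"z":0,"rx":0,"ry":0,"rz":0},{"grip":0.53,"x":-0.0435,"y":-0.036,"z":0,"rx":0,"ry":0,"rz":0},{"grip":0.53,"x":-0.0435,"y":-0.036,"z":0,"rx":0,"ry":0,"rz":0},{"grip":0.53,"x":-0.0435,"y":-0.036,"z":0,"rx":0,"ry":0,"rz":0},{"grip":0.53,"x":-0.0435,"y":-0.036,"z":0,"rx":0,"ry":0,"rz":0},{"grip":0.53,"x":-0.0435,"y":-0.036,"z":0,"rx":0,"ry":0,"rz":0},{"grip":0.53,"x":-0.0435,"y":-0.036,"z":0,"rx":0,"ry":0,"rz":0},{"grip":0.53,"x":-0.0435,"y":-0.036,"z":0,"rx":0,"ry":0,"rz":0},{"grip":0.53,"x":-0.0435,"y":-0.036,"z":0,"rx":0,"ry":0,"rz":0}])

```text
time_s: 2.28
position: [0.5024, -0.0332, 0.2455]
tool_rot: [[-0.931, 0.365, 0.0], [0.365, 0.931, -0.0], [-0.0, 0.0, -1.0]]
ft_force: [0.0, 1.0, 0.2]
grip_width: 0.0199
```

play_rows(commands=[{"grip":0.53,"x":0,"y":0,"z":0,"rx":0,"ry":0,"rz":-0.135},{"grip":0.53,"x":0,"y":0,"z":0,"rx":0,"ry":0,"rz":-0.135},{"grip":0.53,"x":0,"y":0,"z":0,"rx":0,"ry":0,"rz":-0.135},{"grip":0.53,"x":0,"y":0,"z":0,"rx":0,"ry":0,"rz":0}])

```text
time_s: 2.78
position: [0.5017, -0.0314, 0.2453]
tool_rot: [[-1.0, -0.03, -0.0], [-0.03, 1.0, -0.0], [0.0, -0.0, -1.0]]
ft_force: [-0.9, 0.6, 0.1]
grip_width: 0.0203
```

Run:
```python
from h import *
st()
im=cam('wrist'); cv2.imwrite('pics/w2.png',im['color'])
```

```text
t 2.77 pos [ 0.5017 -0.0314  0.2453] tray [-0.1028 -0.0319] yaw err deg 0.05 zax [-0. -0. -1.] w 0.0203 F [-0.9  0.6  0.1]
```

View pics/w2.png

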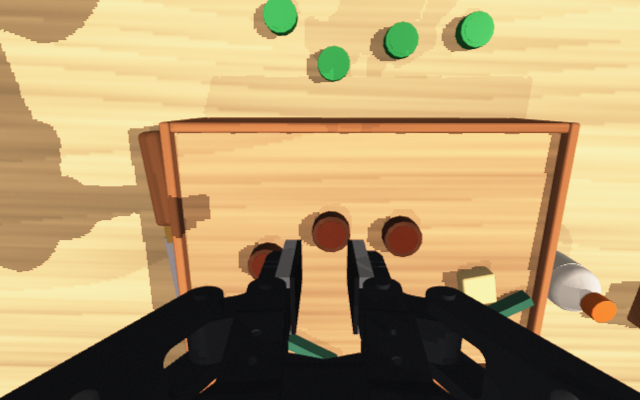

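The wrist view shows plug B at (331,229), C at (402,234), A at (267,262) partly hidden, the block at (478,287), and the rim corners near (162,124) and (578,124).

Run:
```python
from h import *
im=cam('wrist')
for n,u,v,z in [('B',331,229,.106),('C',402,233,.106),('sq',477,281,.106),('c-',162,124,.1),('c+',578,124,.1)]:
    w=world(im,u,v,z); print(n,w.round(4),totray(w).round(4))
for n in ['plug_b_center','square_block_center']:
    print(n,[(totray(d['point']).round(4),round(d['point'][2],3),round(d['conf'],2)) for d in finder.boxes_of('wrist',n)])
```

```text
B [ 0.5344 -0.0251  0.106 ] [-0.0699 -0.0266]
C [0.5362 0.0332 0.106 ] [-0.0664  0.0317]
sq [0.578  0.1009 0.106 ] [-0.0226  0.0981]
c- [ 0.4543 -0.1579  0.1   ] [-0.1538 -0.157 ]
c+ [0.4454 0.1626 0.1   ] [-0.1534  0.1636]
plug_b_center [(array([-0.2496, -0.076 ]), 0.015, 0.98), (array([-0.2343,  0.1117]), 0.018, 0.96), (array([-0.2109, -0.021 ]), 0.018, 0.81), (array([-0.0667, -0.025 ]), 0.106, 0.64)]
square_block_center []
```

play_rows(commands=[{"grip":0.53,"x":0,"y":0.003,"z":0.045,"rx":0,"ry":0,"rz":0},{"grip":0.53,"x":0,"y":0,"z":0.045,"rx":0,"ry":0,"rz":0},{"grip":0.53,"x":0,"y":0,"z":0.03,"rx":0,"ry":0,"rz":0},{"grip":0.53,"x":0,"y":0,"z":0.015,"rx":0,"ry":0,"rz":0},{"grip":0.53,"x":0,"y":0,"z":0,"rx":0,"ry":0,"rz":0}])

```text
time_s: 3.6
position: [0.5012, -0.0283, 0.1096]
tool_rot: [[-1.0, -0.03, -0.002], [-0.03, 1.0, 0.001], [0.002, 0.001, -1.0]]
ft_force: [0.5, 0.8, 1.2]
grip_width: 0.0199
```

Run:
```python
from h import *
st()
im=cam('wrist'); cv2.imwrite('pics/w3.png',im['color'])
```

```text
t 3.6 pos [ 0.5012 -0.0283  0.1096] tray [-0.1032 -0.0288] yaw err deg 0.07 zax [-0.002  0.001 -1.   ] w 0.0199 F [0.5 0.8 1.2]
```

View pics/w3.png

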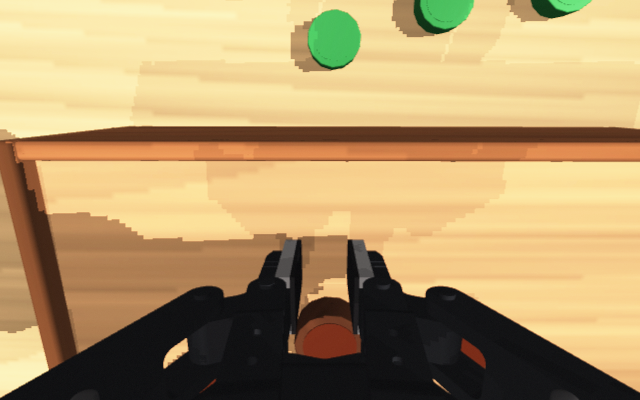

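The plug sits centred just ahead of the fingers at (330,335). Pushing now.

play_rows(commands=[{"grip":0.53,"x":-0.0095,"y":0.0024,"z":0,"rx":0,"ry":0,"rz":0},{"grip":0.53,"x":-0.0095,"y":0.0024,"z":0,"rx":0,"ry":0,"rz":0},{"grip":0.53,"x":-0.0095,"y":0.0024,"z":0,"rx":0,"ry":0,"rz":0},{"grip":0.53,"x":-0.0095,"y":0.0024,"z":0,"rx":0,"ry":0,"rz":0},{"grip":0.53,"x":-0.0095,"y":0.0024,"z":0,"rx":0,"ry":0,"rz":0},{"grip":0.53,"x":-0.0095,"y":0.0024,"z":0,"rx":0,"ry":0,"rz":0},{"grip":0.53,"x":-0.0095,"y":0.0024,"z":0,"rx":0,"ry":0,"rz":0},{"grip":0.53,"x":-0.0095,"y":0.0024,"z":0,"rx":0,"ry":0,"rz":0},{"grip":0.53,"x":-0.0095,"y":0.0024,"z":0,"rx":0,"ry":0,"rz":0},{"grip":0.53,"x":-0.0095,"y":0.0024,"z":0,"rx":0,"ry":0,"rz":0},{"grip":0.53,"x":-0.0095,"y":0.0024,"z":0,"rx":0,"ry":0,"rz":0},{"grip":0.53,"x":0,"y":0,"z":0,"rx":0,"ry":0,"rz":0}])

```text
time_s: 5.15
position: [0.6057, 0.0014, 0.1101]
tool_rot: [[-1.0, -0.032, 0.0], [-0.032, 1.0, 0.0], [-0.0, 0.0, -1.0]]
ft_force: [-0.4, -0.3, -0.9]
grip_width: 0.02
```

```bash
cat > look.py <<'E'
import sys
from h import *
st(); k=sys.argv[1]
a=cam('scene')['color'][150:310,240:440]; b=cam('side')['color'][120:260,240:420]
a=cv2.resize(a,(500,400),interpolation=cv2.INTER_CUBIC); b=cv2.resize(b,(514,400),interpolation=cv2.INTER_CUBIC)
cv2.imwrite(f'pics/{k}.png',cv2.resize(np.hstack([a,b]),(800,316),interpolation=cv2.INTER_AREA))
E
python3 look.py p1
```

```text
t 5.15 pos [0.6057 0.0014 0.1101] tray [ 0.0022 -0.0021] yaw err deg 0.15 zax [ 0.  0. -1.] w 0.02 F [-0.4 -0.3 -0.9]
```

View pics/p1.png

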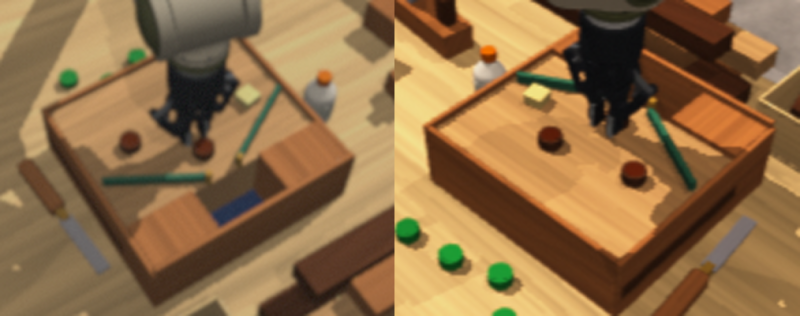

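Run:
```python
from h import *
im=cam('scene');D=cam('side')
# scene panel: 395px wide for 200px crop -> factor
f=2.5*800/1014; 
g=lambda u,v:(240+u/f,150+v/(2.5*316/400))
for n,p,z in [('plug',(203.5,146),.106),('post+',(240,157),.114),('post-',(209,177),.114)]:
    w=world(im,*g(*p),z=z);print(n,totray(w).round(4))
cv2.imwrite('pics/g1.png',cv2.resize(im['color'][190:260,270:390],None,fx=6,fy=6,interpolation=cv2.INTER_CUBIC))
```

```text
plug [ 0.0269 -0.0019]
post+ [0.0721 0.0263]
post- [ 0.0757 -0.0263]
```

View pics/g1.png

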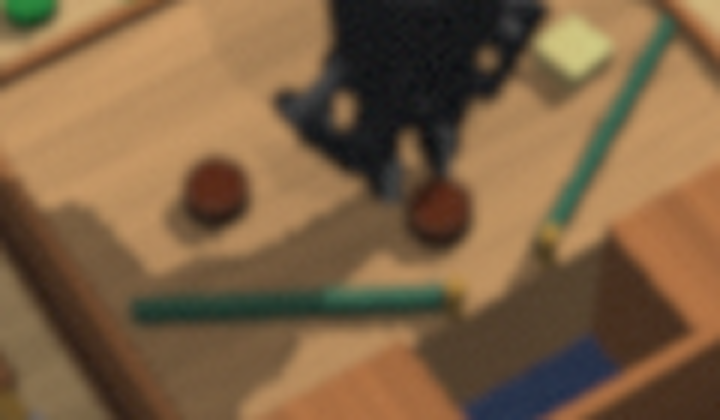

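Scene zoom: the plug is at (440,210), just ahead of the fingers, and the posts are at (548,240) and (455,292). It is lined up to within 2 mm.

play_rows(commands=[{"grip":0.53,"x":-0.008,"y":0.001,"z":0,"rx":0,"ry":0,"rz":0},{"grip":0.53,"x":-0.008,"y":0.001,"z":0,"rx":0,"ry":0,"rz":0},{"grip":0.53,"x":-0.004,"y":0,"z":0,"rx":0,"ry":0,"rz":0},{"grip":0.53,"x":0.009,"y":0,"z":0,"rx":0,"ry":0,"rz":0},{"grip":1,"x":0,"y":0,"z":0,"rx":0,"ry":0,"rz":0},{"grip":1,"x":0,"y":0,"z":0,"rx":0,"ry":0,"rz":0},{"grip":1,"x":0,"y":0,"z":0,"rx":0,"ry":0,"rz":0}])

```text
time_s: 6.22
position: [0.6162, 0.0036, 0.1104]
tool_rot: [[-1.0, -0.031, 0.0], [-0.031, 1.0, -0.0], [-0.0, -0.0, -1.0]]
ft_force: [0.3, 0.6, 0.3]
grip_width: -0.0001
```

```bash
cat > gz.py <<'E'
import sys
from h import *
st()
im=cam('scene')
cv2.imwrite(f'pics/{sys.argv[1]}.png',cv2.resize(im['color'][190:260,270:390],None,fx=6,fy=6,interpolation=cv2.INTER_CUBIC))
E
python3 gz.py g2
```

```text
t 6.22 pos [0.6162 0.0036 0.1104] tray [ 0.0127 -0.0003] yaw err deg 0.13 zax [ 0. -0. -1.] w -0.0001 F [0.3 0.6 0.3]
```

View pics/g2.png

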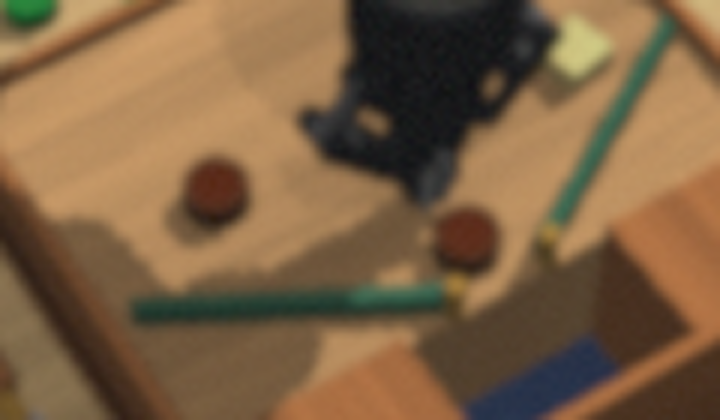

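The plug, at (466,236), lines up with the middle of the gate. Final push next.

play_rows(commands=[{"grip":1,"x":-0.007,"y":0,"z":0,"rx":0,"ry":0,"rz":0},{"grip":1,"x":-0.007,"y":0,"z":0,"rx":0,"ry":0,"rz":0},{"grip":1,"x":-0.007,"y":0,"z":0,"rx":0,"ry":0,"rz":0},{"grip":1,"x":-0.007,"y":0,"z":0,"rx":0,"ry":0,"rz":0},{"grip":1,"x":-0.007,"y":0,"z":0,"rx":0,"ry":0,"rz":0},{"grip":1,"x":-0.007,"y":0,"z":0,"rx":0,"ry":0,"rz":0},{"grip":1,"x":-0.007,"y":0,"z":0,"rx":0,"ry":0,"rz":0},{"grip":1,"x":0,"y":0,"z":0,"rx":0,"ry":0,"rz":0},{"grip":1,"x":0.03,"y":0,"z":0,"rx":0,"ry":0,"rz":0},{"grip":1,"x":0,"y":0,"z":-0.05,"rx":0,"ry":0,"rz":0}])

```text
time_s: 7.52
position: [0.6307, 0.0048, 0.1564]
tool_rot: [[-0.999, -0.031, -0.013], [-0.031, 1.0, 0.002], [0.013, 0.003, -1.0]]
ft_force: [1.6, 0.4, 1.2]
grip_width: 0.0002
```

```bash
python3 gz.py g3
```

```text
t 7.53 pos [0.6307 0.0048 0.1564] tray [0.0272 0.0005] yaw err deg 0.11 zax [-0.013  0.002 -1.   ] w 0.0002 F [1.6 0.4 1.2]
```

View pics/g3.png

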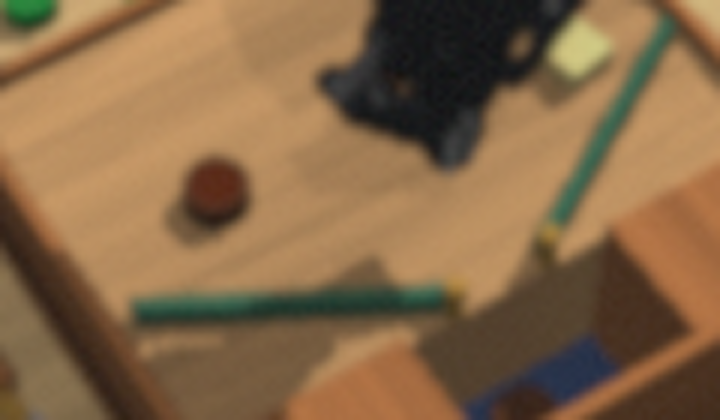

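Plug B lies on the blue bottom of the slot at (525,400). Next is C.

play_rows(commands=[{"grip":0.53,"x":0.045,"y":0.01,"z":-0.01,"rx":0,"ry":0,"rz":0},{"grip":0.53,"x":0.045,"y":0.01,"z":0,"rx":0,"ry":0,"rz":0},{"grip":0.53,"x":0.045,"y":0.01,"z":0,"rx":0,"ry":0,"rz":0},{"grip":0.53,"x":0,"y":0,"z":0,"rx":0,"ry":0,"rz":0},{"grip":0.53,"x":0,"y":0,"z":0,"rx":0,"ry":0,"rz":0}])

```text
time_s: 8.2
position: [0.5001, 0.0298, 0.1708]
tool_rot: [[-1.0, -0.031, 0.002], [-0.031, 1.0, -0.0], [-0.002, -0.0, -1.0]]
ft_force: [0.1, -0.2, -0.0]
grip_width: 0.02
```

Run:
```python
from h import *
st()
im=cam('wrist'); cv2.imwrite('pics/w4.png',im['color'])
```

```text
t 8.2 pos [0.5001 0.0298 0.1708] tray [-0.1026  0.0293] yaw err deg 0.12 zax [ 0.002 -0.    -1.   ] w 0.02 F [ 0.1 -0.2 -0. ]
```

View pics/w4.png

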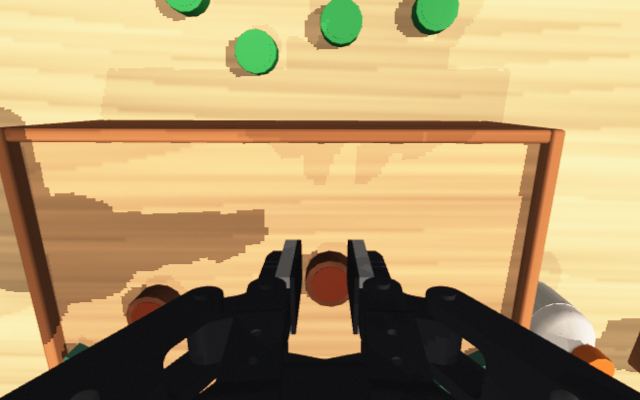

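C is centred between the fingers at (328,283). Descend, then push.

play_rows(commands=[{"grip":0.53,"x":0,"y":0,"z":0.03,"rx":0,"ry":0,"rz":0},{"grip":0.53,"x":0,"y":0,"z":0.02,"rx":0,"ry":0,"rz":0},{"grip":0.53,"x":0,"y":0,"z":0.011,"rx":0,"ry":0,"rz":0},{"grip":0.53,"x":0,"y":0,"z":0,"rx":0,"ry":0,"rz":0}])

```text
time_s: 8.75
position: [0.4996, 0.0298, 0.1089]
tool_rot: [[-1.0, -0.031, -0.001], [-0.031, 1.0, 0.0], [0.001, 0.0, -1.0]]
ft_force: [-0.6, 0.1, 0.1]
grip_width: 0.0201
```

play_rows(commands=[{"grip":0.53,"x":-0.0103,"y":-0.0025,"z":0,"rx":0,"ry":0,"rz":0},{"grip":0.53,"x":-0.0103,"y":-0.0025,"z":0,"rx":0,"ry":0,"rz":0},{"grip":0.53,"x":-0.0103,"y":-0.0025,"z":0,"rx":0,"ry":0,"rz":0},{"grip":0.53,"x":-0.0103,"y":-0.0025,"z":0,"rx":0,"ry":0,"rz":0},{"grip":0.53,"x":-0.0103,"y":-0.0025,"z":0,"rx":0,"ry":0,"rz":0},{"grip":0.53,"x":-0.0103,"y":-0.0025,"z":0,"rx":0,"ry":0,"rz":0},{"grip":0.53,"x":-0.0103,"y":-0.0025,"z":0,"rx":0,"ry":0,"rz":0},{"grip":0.53,"x":-0.0103,"y":-0.0025,"z":0,"rx":0,"ry":0,"rz":0},{"grip":0.53,"x":-0.0103,"y":-0.0025,"z":0,"rx":0,"ry":0,"rz":0},{"grip":0.53,"x":-0.0103,"y":-0.0025,"z":0,"rx":0,"ry":0,"rz":0},{"grip":0.53,"x":-0.0103,"y":-0.0025,"z":0,"rx":0,"ry":0,"rz":0},{"grip":0.53,"x":-0.0103,"y":-0.002,"z":0,"rx":0,"ry":0,"rz":0}])

```text
time_s: 10.25
position: [0.6244, 0.0042, 0.1093]
tool_rot: [[-1.0, -0.031, 0.0], [-0.031, 1.0, -0.0], [-0.0, -0.0, -1.0]]
ft_force: [-0.8, 0.2, 0.0]
grip_width: 0.02
```

play_rows(commands=[{"grip":0.53,"x":0,"y":0,"z":0,"rx":0,"ry":0,"rz":0},{"grip":0.53,"x":0.009,"y":0,"z":0,"rx":0,"ry":0,"rz":0},{"grip":1,"x":0,"y":0,"z":0,"rx":0,"ry":0,"rz":0},{"grip":1,"x":0,"y":0,"z":0,"rx":0,"ry":0,"rz":0},{"grip":1,"x":0,"y":0,"z":0,"rx":0,"ry":0,"rz":0}])

```text
time_s: 10.88
position: [0.6148, 0.0041, 0.1094]
tool_rot: [[-1.0, -0.031, 0.0], [-0.031, 1.0, -0.0], [-0.0, -0.0, -1.0]]
ft_force: [0.2, -0.1, -0.1]
grip_width: -0.0004
```

```bash
python3 gz.py g4
```

```text
t 10.88 pos [0.6148 0.0041 0.1094] tray [0.0113 0.0003] yaw err deg 0.13 zax [ 0. -0. -1.] w -0.0004 F [ 0.2 -0.1 -0.1]
```

View pics/g4.png

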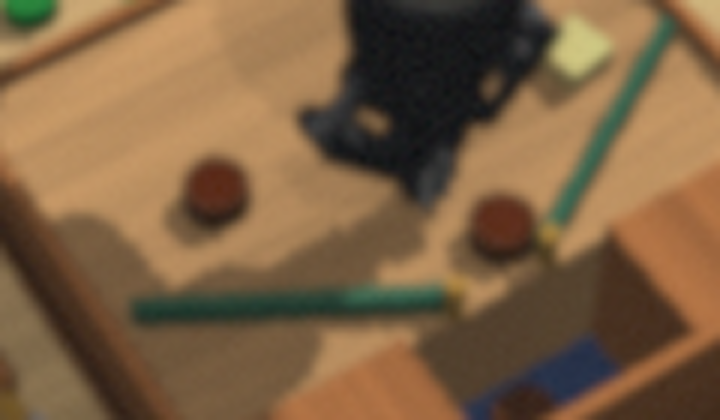

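C ended up off to the +y side, at (502,225) near the +y post. I'll measure it.

```bash
python3 - <<'E'
from h import *
im=cam('scene')
for n,p,z in [('C',(502,221),.106),('A',(216,184),.106),('p+',(548,233),.114),('p-',(455,287),.114)]:
    print(n,totray(world(im,270+p[0]/6,190+p[1]/6,z)).round(4))
E
python3 look.py p2
```

```text
C [0.0498 0.0166]
A [-0.036  -0.0809]
p+ [0.07   0.0267]
p- [ 0.071  -0.0235]
t 10.97 pos [0.6148 0.0041 0.1093] tray [0.0113 0.0003] yaw err deg 0.13 zax [ 0. -0. -1.] w 0.0002 F [ 0.   0.  -0.1]
```

View pics/p2.png

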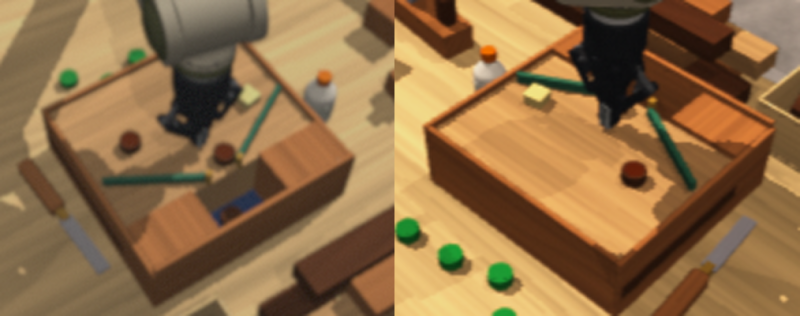

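play_rows(commands=[{"grip":0.2,"x":0,"y":0.0075,"z":0,"rx":0,"ry":0,"rz":0},{"grip":0.2,"x":0,"y":0.0075,"z":0,"rx":0,"ry":0,"rz":0},{"grip":0.2,"x":0,"y":0,"z":0.002,"rx":0,"ry":0,"rz":0},{"grip":0.2,"x":-0.009,"y":0,"z":0,"rx":0,"ry":0,"rz":0},{"grip":0.2,"x":-0.009,"y":0,"z":0,"rx":0,"ry":0,"rz":0},{"grip":0.2,"x":0,"y":0,"z":0,"rx":0,"ry":0,"rz":0}])

```text
time_s: 11.82
position: [0.633, 0.0194, 0.1071]
tool_rot: [[-1.0, -0.031, 0.0], [-0.031, 1.0, -0.0], [-0.0, -0.0, -1.0]]
ft_force: [0.3, -0.6, -0.2]
grip_width: 0.0344
```

```bash
python3 gz.py g5
```

```text
t 11.82 pos [0.633  0.0194 0.1071] tray [0.03   0.0151] yaw err deg 0.11 zax [ 0. -0. -1.] w 0.0344 F [ 0.3 -0.6 -0.2]
```

View pics/g5.png

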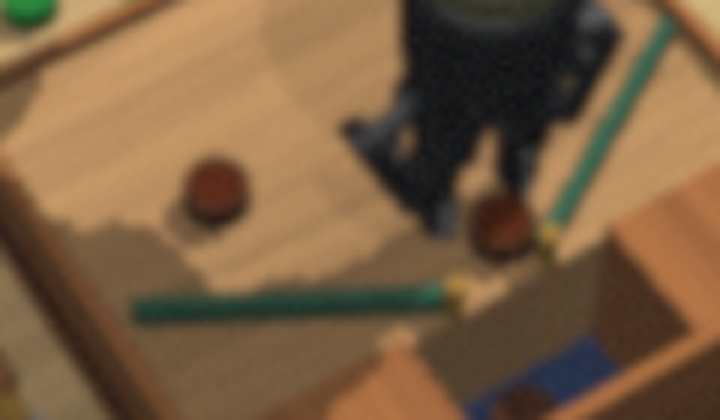

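The plug sits between the fingertips at (502,222). I'll sweep towards -y.

play_rows(commands=[{"grip":0.2,"x":-0.002,"y":-0.004,"z":0,"rx":0,"ry":0,"rz":0},{"grip":0.2,"x":0,"y":-0.005,"z":0,"rx":0,"ry":0,"rz":0},{"grip":0.2,"x":0,"y":-0.005,"z":0,"rx":0,"ry":0,"rz":0},{"grip":0.2,"x":0,"y":-0.004,"z":0,"rx":0,"ry":0,"rz":0},{"grip":0.2,"x":0,"y":0,"z":0,"rx":0,"ry":0,"rz":0}])

```text
time_s: 12.5
position: [0.6348, 0.0013, 0.1074]
tool_rot: [[-1.0, -0.031, 0.0], [-0.031, 1.0, -0.0], [-0.0, -0.0, -1.0]]
ft_force: [-0.1, -0.3, -1.6]
grip_width: 0.034
```

```bash
python3 gz.py g6
```

```text
t 12.5 pos [0.6348 0.0013 0.1074] tray [ 0.0312 -0.0031] yaw err deg 0.1 zax [ 0. -0. -1.] w 0.034 F [-0.1 -0.3 -1.6]
```

View pics/g6.png

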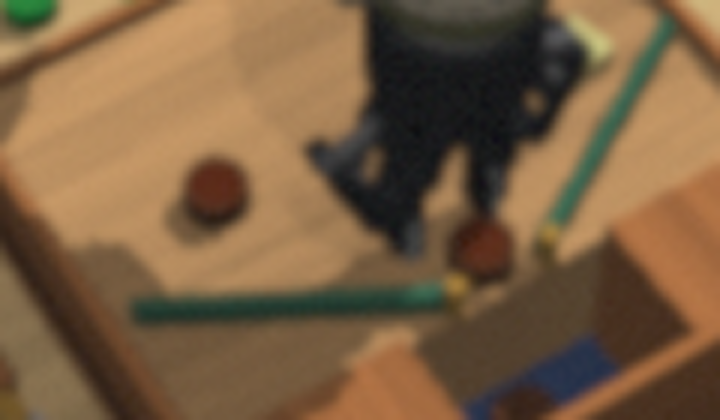

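play_rows(commands=[{"grip":0.2,"x":0.01,"y":-0.001,"z":0,"rx":0,"ry":0,"rz":0},{"grip":0.2,"x":0.008,"y":0.002,"z":-0.002,"rx":0,"ry":0,"rz":0},{"grip":1,"x":0,"y":0.002,"z":0,"rx":0,"ry":0,"rz":0},{"grip":1,"x":0,"y":0,"z":0,"rx":0,"ry":0,"rz":0},{"grip":1,"x":0,"y":0,"z":0,"rx":0,"ry":0,"rz":0},{"grip":1,"x":0,"y":0,"z":0,"rx":0,"ry":0,"rz":0}])

```text
time_s: 13.3
position: [0.6169, 0.0041, 0.1092]
tool_rot: [[-1.0, -0.031, -0.0], [-0.031, 1.0, -0.0], [0.0, -0.0, -1.0]]
ft_force: [-0.1, 0.4, -0.1]
grip_width: 0.0001
```

```bash
python3 gz.py g7
python3 - <<'E'
from h import *
im=cam('scene')
for n,p,z in [('C',(483,242),.106)]:
    print(n,totray(world(im,270+p[0]/6,190+p[1]/6,z)).round(4))
E
```

```text
t 13.3 pos [0.6169 0.0041 0.1092] tray [0.0134 0.0002] yaw err deg 0.12 zax [-0. -0. -1.] w 0.0001 F [-0.1  0.4 -0.1]
C [0.0544 0.0031]
```

View pics/g7.png

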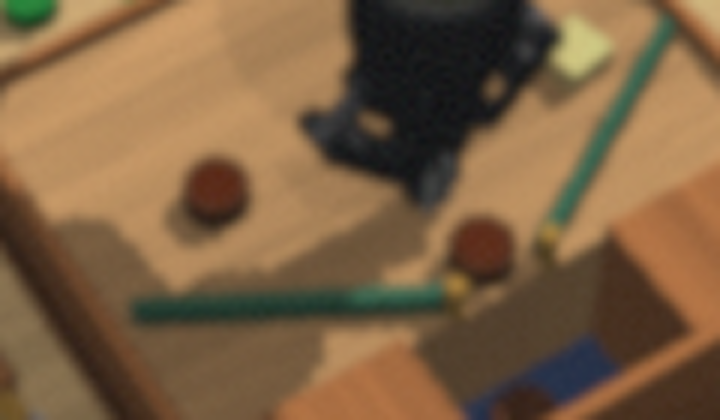

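C is now about 1–2 mm from the gate axis, at (482,248). Final push.

play_rows(commands=[{"grip":1,"x":-0.007,"y":0.001,"z":0,"rx":0,"ry":0,"rz":0},{"grip":1,"x":-0.007,"y":0,"z":0,"rx":0,"ry":0,"rz":0},{"grip":1,"x":-0.007,"y":0,"z":0,"rx":0,"ry":0,"rz":0},{"grip":1,"x":-0.007,"y":0,"z":0,"rx":0,"ry":0,"rz":0},{"grip":1,"x":-0.007,"y":0,"z":0,"rx":0,"ry":0,"rz":0},{"grip":1,"x":-0.007,"y":0,"z":0,"rx":0,"ry":0,"rz":0},{"grip":1,"x":-0.007,"y":0,"z":0,"rx":0,"ry":0,"rz":0},{"grip":1,"x":0,"y":0,"z":0,"rx":0,"ry":0,"rz":0},{"grip":1,"x":0.03,"y":0,"z":0,"rx":0,"ry":0,"rz":0},{"grip":1,"x":0,"y":0,"z":-0.06,"rx":0,"ry":0,"rz":0},{"grip":1,"x":0,"y":0,"z":0,"rx":0,"ry":0,"rz":0}])

```text
time_s: 14.78
position: [0.6371, 0.0055, 0.1742]
tool_rot: [[-0.999, -0.031, 0.009], [-0.031, 1.0, -0.002], [-0.009, -0.002, -1.0]]
ft_force: [0.4, 0.4, -0.3]
grip_width: 0.0002
```

```bash
python3 gz.py g8; python3 look.py p3
```

```text
t 14.78 pos [0.6371 0.0055 0.1742] tray [0.0336 0.001 ] yaw err deg 0.13 zax [ 0.009 -0.002 -1.   ] w 0.0002 F [ 0.4  0.4 -0.3]
t 14.82 pos [0.6363 0.0056 0.1717] tray [0.0329 0.0012] yaw err deg 0.13 zax [ 0.005 -0.001 -1.   ] w 0.0004 F [-0.1  0.8 -0.3]
```

View pics/g8.png

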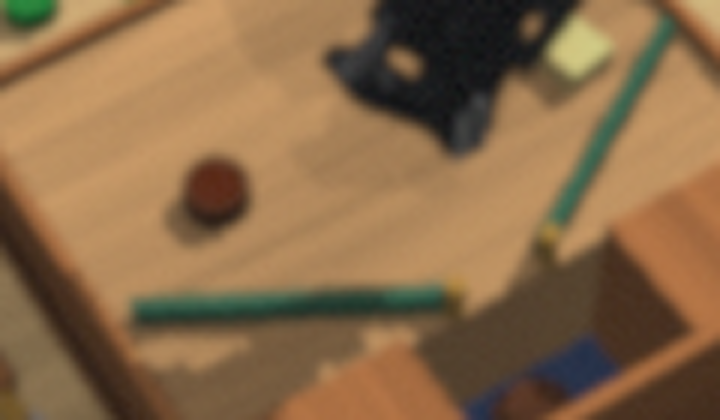

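View pics/p3.png

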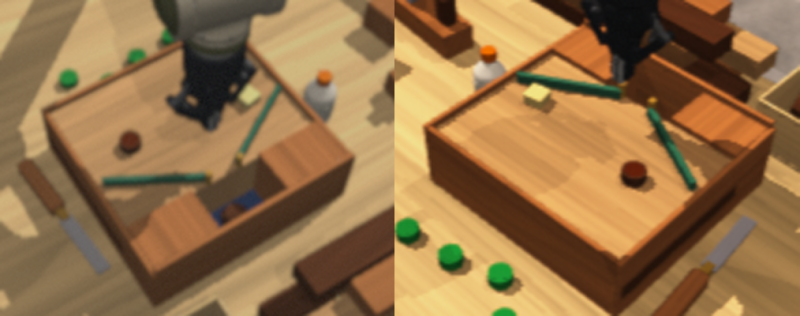

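C is in the slot too: the dark blob at (533,398) is bigger, and only A remains on the tray. For A I'll straddle it and sweep +y.

play_rows(commands=[{"grip":-0.035,"x":0.036,"y":-0.042,"z":0,"rx":0,"ry":0,"rz":0},{"grip":-0.035,"x":0.036,"y":-0.042,"z":0,"rx":0,"ry":0,"rz":0},{"grip":-0.035,"x":0,"y":0,"z":0,"rx":0,"ry":0,"rz":0},{"grip":-0.035,"x":0,"y":0,"z":0,"rx":0,"ry":0,"rz":0}])

```text
time_s: 15.42
position: [0.5665, -0.0803, 0.1687]
tool_rot: [[-1.0, -0.031, -0.001], [-0.031, 1.0, 0.001], [0.001, 0.001, -1.0]]
ft_force: [-0.3, 0.5, 0.1]
grip_width: 0.0443
```

Run:
```python
from h import *
st()
im=cam('wrist'); cv2.imwrite('pics/w5.png',im['color'])
p=env.observe()['position']; 
for dx in (0,):
  for y in (-.0825,): 
    w=X[:2]+RT.T@np.array([-.039,y]); print(pix(im,[*w,.106]))
```

```text
t 15.43 pos [ 0.5665 -0.0803  0.1687] tray [-0.0394 -0.0827] yaw err deg 0.11 zax [-0.001  0.001 -1.   ] w 0.0443 F [-0.3  0.5  0.1]
[324.86499714 222.44669024]
```

View pics/w5.png

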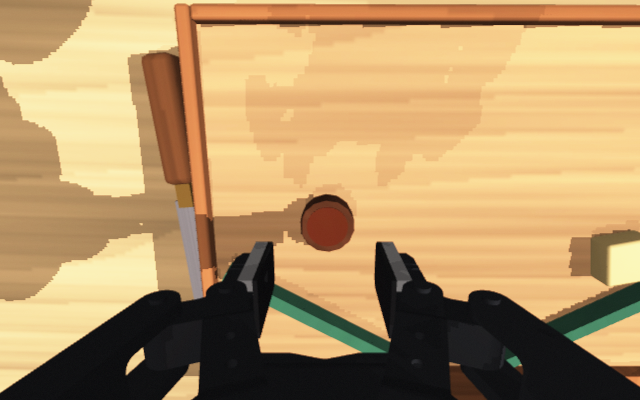

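A's centre at (327,222) matches the prediction of (325,222), midway between the open fingers. Descend, then sweep.

play_rows(commands=[{"grip":-0.035,"x":0,"y":0.001,"z":0.03,"rx":0,"ry":0,"rz":0},{"grip":-0.035,"x":0,"y":0,"z":0.02,"rx":0,"ry":0,"rz":0},{"grip":-0.035,"x":0,"y":0,"z":0.012,"rx":0,"ry":0,"rz":0},{"grip":-0.035,"x":0,"y":0,"z":0,"rx":0,"ry":0,"rz":0}])

```text
time_s: 15.98
position: [0.5664, -0.0789, 0.1066]
tool_rot: [[-0.999, -0.032, -0.001], [-0.032, 0.999, 0.001], [0.001, 0.001, -1.0]]
ft_force: [-1.1, 0.5, 1.1]
grip_width: 0.0444
```

play_rows(commands=[{"grip":-0.035,"x":0,"y":0.004,"z":0,"rx":0,"ry":0,"rz":0},{"grip":-0.035,"x":0,"y":0.008,"z":0,"rx":0,"ry":0,"rz":0},{"grip":-0.035,"x":0,"y":0.008,"z":0,"rx":0,"ry":0,"rz":0},{"grip":-0.035,"x":0,"y":0.008,"z":0,"rx":0,"ry":0,"rz":0},{"grip":-0.035,"x":0,"y":0.008,"z":0,"rx":0,"ry":0,"rz":0},{"grip":-0.035,"x":0,"y":0.008,"z":0,"rx":0,"ry":0,"rz":0},{"grip":-0.035,"x":0,"y":0.008,"z":0,"rx":0,"ry":0,"rz":0},{"grip":-0.035,"x":0,"y":0.008,"z":0,"rx":0,"ry":0,"rz":0},{"grip":-0.035,"x":0,"y":0.008,"z":0,"rx":0,"ry":0,"rz":0},{"grip":-0.035,"x":0,"y":0.008,"z":0,"rx":0,"ry":0,"rz":0},{"grip":-0.035,"x":0,"y":0.008,"z":0,"rx":0,"ry":0,"rz":0},{"grip":-0.035,"x":0,"y":0.004,"z":0,"rx":0,"ry":0,"rz":0}])

```text
time_s: 17.48
position: [0.5635, 0.009, 0.1073]
tool_rot: [[-1.0, -0.032, -0.0], [-0.032, 1.0, 0.0], [0.0, 0.0, -1.0]]
ft_force: [1.3, -1.4, 0.2]
grip_width: 0.0442
```

```bash
python3 gz.py g9
```

```text
t 17.48 pos [0.5635 0.009  0.1073] tray [-0.0398  0.0067] yaw err deg 0.15 zax [-0.  0. -1.] w 0.0442 F [ 1.3 -1.4  0.2]
```

View pics/g9.png

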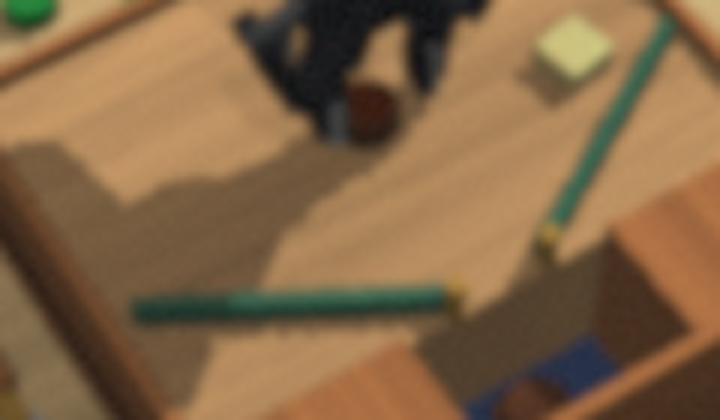

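A came along to (370,112), near the gate axis. I'll back off and cradle it.

play_rows(commands=[{"grip":-0.035,"x":0,"y":-0.005,"z":0,"rx":0,"ry":0,"rz":0},{"grip":-0.035,"x":0.018,"y":0,"z":0,"rx":0,"ry":0,"rz":0},{"grip":-0.035,"x":0.02,"y":-0.001,"z":-0.003,"rx":0,"ry":0,"rz":0},{"grip":0.5,"x":0,"y":0,"z":0,"rx":0,"ry":0,"rz":0},{"grip":0.5,"x":0,"y":0,"z":0,"rx":0,"ry":0,"rz":0},{"grip":0.5,"x":0,"y":0,"z":0,"rx":0,"ry":0,"rz":0}])

```text
time_s: 18.27
position: [0.5264, 0.0011, 0.1102]
tool_rot: [[-1.0, -0.031, 0.0], [-0.031, 1.0, -0.0], [-0.0, -0.0, -1.0]]
ft_force: [-0.6, 0.6, 0.0]
grip_width: 0.0212
```

```bash
python3 gz.py g10
python3 - <<'E'
from h import *
im=cam('wrist'); cv2.imwrite('pics/w6.png',im['color'])
E
```

```text
t 18.27 pos [0.5264 0.0011 0.1102] tray [-0.0772 -0.0001] yaw err deg 0.12 zax [ 0. -0. -1.] w 0.0212 F [-0.6  0.6  0. ]
```

View pics/g10.png

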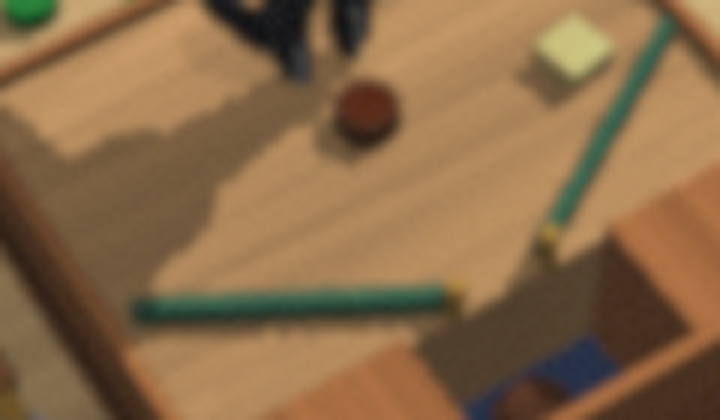

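View pics/w6.png

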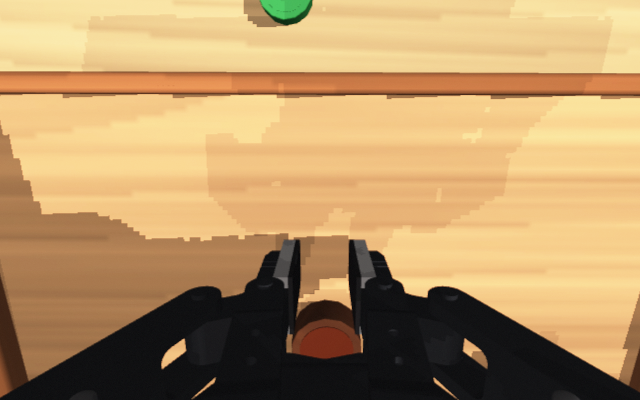

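A is centred ahead of the fingers. Pushing straight.

play_rows(commands=[{"grip":0.5,"x":-0.008,"y":0,"z":0,"rx":0,"ry":0,"rz":0},{"grip":0.5,"x":-0.008,"y":0,"z":0,"rx":0,"ry":0,"rz":0},{"grip":0.5,"x":-0.008,"y":0,"z":0,"rx":0,"ry":0,"rz":0},{"grip":0.5,"x":-0.008,"y":0,"z":0,"rx":0,"ry":0,"rz":0},{"grip":0.5,"x":-0.008,"y":0,"z":0,"rx":0,"ry":0,"rz":0},{"grip":0.5,"x":-0.008,"y":0,"z":0,"rx":0,"ry":0,"rz":0},{"grip":0.5,"x":-0.008,"y":0,"z":0,"rx":0,"ry":0,"rz":0},{"grip":0.5,"x":-0.008,"y":0,"z":0,"rx":0,"ry":0,"rz":0},{"grip":0.5,"x":-0.008,"y":0,"z":0,"rx":0,"ry":0,"rz":0},{"grip":0.5,"x":-0.008,"y":0,"z":0,"rx":0,"ry":0,"rz":0},{"grip":0.5,"x":-0.008,"y":0,"z":0,"rx":0,"ry":0,"rz":0},{"grip":0.5,"x":-0.008,"y":0,"z":0,"rx":0,"ry":0,"rz":0}])

```text
time_s: 19.88
position: [0.6222, 0.0043, 0.1103]
tool_rot: [[-1.0, -0.031, -0.0], [-0.031, 1.0, -0.0], [0.0, -0.0, -1.0]]
ft_force: [-0.0, 1.1, -0.2]
grip_width: 0.0209
```

play_rows(commands=[{"grip":0.5,"x":0,"y":0,"z":0,"rx":0,"ry":0,"rz":0},{"grip":0.5,"x":0.009,"y":0,"z":0,"rx":0,"ry":0,"rz":0},{"grip":1,"x":0,"y":0,"z":0,"rx":0,"ry":0,"rz":0},{"grip":1,"x":0,"y":0,"z":0,"rx":0,"ry":0,"rz":0},{"grip":1,"x":0,"y":0,"z":0,"rx":0,"ry":0,"rz":0}])

```text
time_s: 20.5
position: [0.6128, 0.004, 0.1104]
tool_rot: [[-1.0, -0.031, 0.0], [-0.031, 1.0, -0.0], [-0.0, -0.0, -1.0]]
ft_force: [-0.0, -0.6, -1.4]
grip_width: -0.0001
```

```bash
python3 gz.py g11
```

```text
t 20.5 pos [0.6128 0.004  0.1104] tray [0.0093 0.0002] yaw err deg 0.12 zax [ 0. -0. -1.] w -0.0001 F [-0.  -0.6 -1.4]
```

View pics/g11.png

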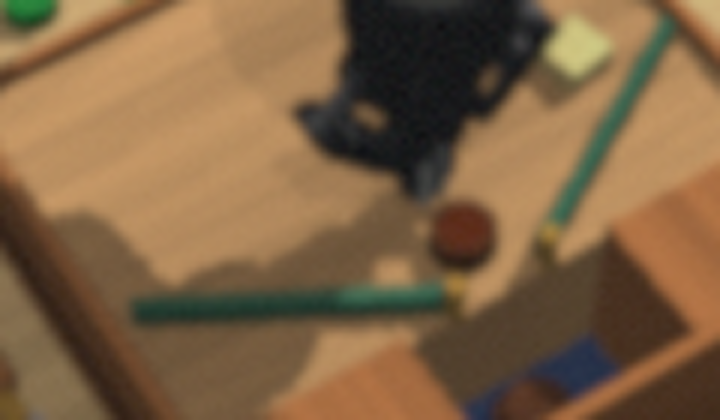

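A is at (463,232), in line with the gate just as B was. Final push.

play_rows(commands=[{"grip":1,"x":-0.0065,"y":0,"z":0,"rx":0,"ry":0,"rz":0},{"grip":1,"x":-0.0065,"y":0,"z":0,"rx":0,"ry":0,"rz":0},{"grip":1,"x":-0.0065,"y":0,"z":0,"rx":0,"ry":0,"rz":0},{"grip":1,"x":-0.0065,"y":0,"z":0,"rx":0,"ry":0,"rz":0},{"grip":1,"x":-0.0065,"y":0,"z":0,"rx":0,"ry":0,"rz":0},{"grip":1,"x":-0.0065,"y":0,"z":0,"rx":0,"ry":0,"rz":0},{"grip":1,"x":-0.0065,"y":0,"z":0,"rx":0,"ry":0,"rz":0},{"grip":1,"x":-0.007,"y":0,"z":0,"rx":0,"ry":0,"rz":0},{"grip":1,"x":0,"y":0,"z":0,"rx":0,"ry":0,"rz":0},{"grip":1,"x":0.03,"y":0,"z":0,"rx":0,"ry":0,"rz":0},{"grip":1,"x":0,"y":0,"z":-0.06,"rx":0,"ry":0,"rz":0},{"grip":1,"x":0,"y":0,"z":-0.06,"rx":0,"ry":0,"rz":0}])

```text
time_s: 22.05
position: [0.6344, 0.0048, 0.2316]
tool_rot: [[-1.0, -0.031, -0.002], [-0.031, 1.0, 0.0], [0.002, 0.0, -1.0]]
ft_force: [1.9, -0.2, -0.3]
grip_width: 0.0003
```

play_rows(commands=[{"grip":1,"x":0.02,"y":0,"z":-0.03,"rx":0,"ry":0,"rz":0},{"grip":1,"x":0,"y":0,"z":0,"rx":0,"ry":0,"rz":0},{"grip":1,"x":0,"y":0,"z":0,"rx":0,"ry":0,"rz":0},{"grip":1,"x":0,"y":0,"z":0,"rx":0,"ry":0,"rz":0}])

```text
time_s: 22.55
position: [0.6152, 0.0041, 0.2585]
tool_rot: [[-1.0, -0.031, -0.003], [-0.031, 1.0, 0.001], [0.003, 0.001, -1.0]]
ft_force: [0.1, 0.6, 0.7]
grip_width: -0.0002
```

```bash
python3 look.py p4
python3 - <<'E'
from h import *
im=cam('scene')
cv2.imwrite('pics/g12.png',cv2.resize(im['color'][220:270,310:390],None,fx=9,fy=9,interpolation=cv2.INTER_CUBIC))
r=im['range_z']
# points inside slot
pts=np.array([[*totray(w),w[2]] for v in range(225,265) for u in range(325,385) for w in [world(im,u,v)] if r[v,u]>0])
m=(pts[:,0]>.072)&(pts[:,0]<.138)&(abs(pts[:,1])<.053)&(pts[:,2]<.09)
print(np.histogram(pts[m,2],bins=np.arange(0,.1,.008)))
cv2.imwrite('pics/full.png',im['color'])
im=cam('wrist'); cv2.imwrite('pics/w7.png',im['color'])
E
```

```text
t 22.55 pos [0.6152 0.0041 0.2585] tray [0.0117 0.0003] yaw err deg 0.12 zax [-0.003  0.001 -1.   ] w -0.0002 F [0.1 0.6 0.7]
(array([90,  7, 10,  3, 34, 42, 71,  8,  0,  2,  1,  0]), array([0.   , 0.008, 0.016, 0.024, 0.032, 0.04 , 0.048, 0.056, 0.064,
       0.072, 0.08 , 0.088, 0.096]))
```

View pics/p4.png

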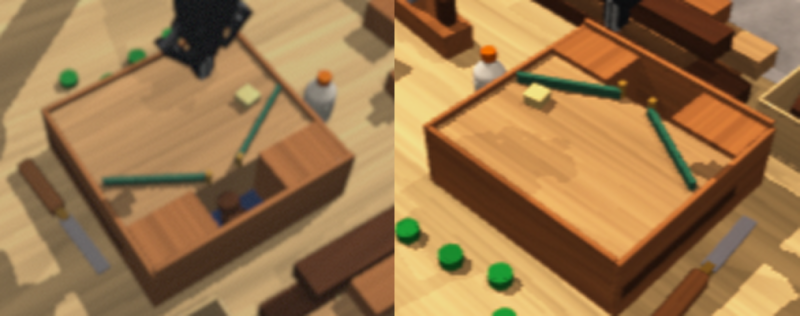

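View pics/g12.png

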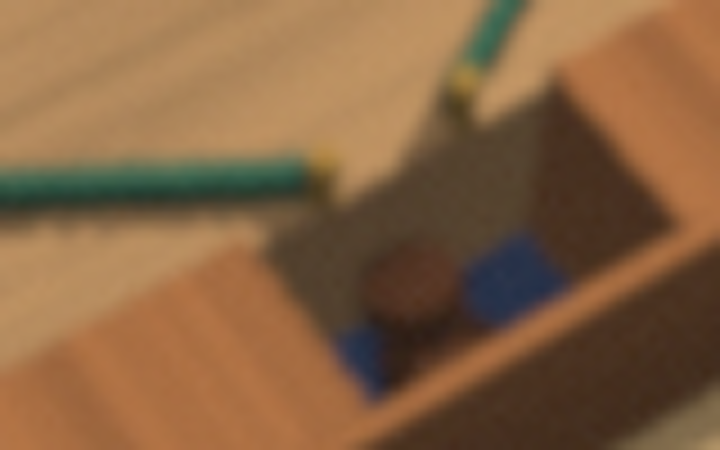

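View pics/w7.png

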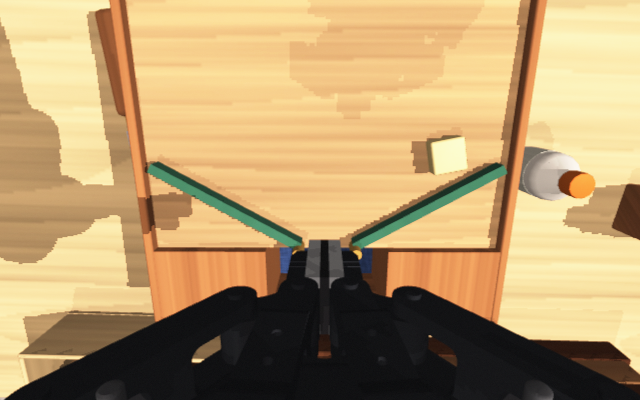

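View pics/full.png

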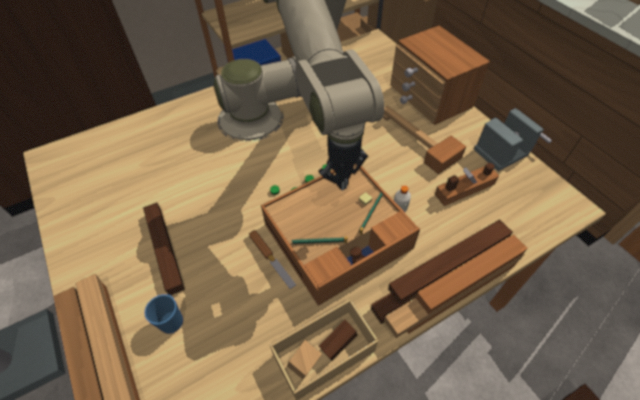

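The plugs are stacked in the pit with their top at about z = 0.055, well below the 0.09 floor. The tray is empty except for the block at (447,155) in the wrist view. I'll check that nothing is moving, then hand in.

play_rows(commands=[{"grip":1,"x":0,"y":0,"z":0,"rx":0,"ry":0,"rz":0},{"grip":1,"x":0,"y":0,"z":0,"rx":0,"ry":0,"rz":0},{"grip":1,"x":0,"y":0,"z":0,"rx":0,"ry":0,"rz":0},{"grip":1,"x":0,"y":0,"z":0,"rx":0,"ry":0,"rz":0},{"grip":1,"x":0,"y":0,"z":0,"rx":0,"ry":0,"rz":0},{"grip":1,"x":0,"y":0,"z":0,"rx":0,"ry":0,"rz":0}])

```text
time_s: 23.5
position: [0.6152, 0.0041, 0.2603]
tool_rot: [[-1.0, -0.031, 0.0], [-0.031, 1.0, -0.0], [-0.0, -0.0, -1.0]]
ft_force: [0.1, 0.2, -0.4]
grip_width: 0.0001
```

Run:
```python
from h import *
st(); im=cam('scene'); o=cv2.imread('pics/full.png')
d=cv2.absdiff(im['color'],o)[220:270,310:390]; print('slot diff mean/max',d.mean(),d.max())
order.close_job()
```

```text
t 23.5 pos [0.6152 0.0041 0.2603] tray [0.0118 0.0002] yaw err deg 0.13 zax [ 0. -0. -1.] w 0.0001 F [ 0.1  0.2 -0.4]
slot diff mean/max 1.0664166666666666 9
the job is handed in; nothing more can be done
```

All three plugs went through the gate one at a time (B, then C, then A), each pushed along the tray with the fingers and never lifted. I handed the job in at about 23.5 s; no verdict is reported.

**C slipped once:** it drifted sideways against the +y brass post during its push. I swept it back to the gate axis with the fingers either side of it, and the push then went through normally.

**Last checks:**
- **Plugs:** none is left on the tray. They lie partly stacked in the slot, with the highest at about 55 mm, below the 90 mm floor. I could not see all three separately in the last picture, so the count rests on having watched each one leave the tray.
- **At rest:** the slot looked the same in two pictures about a second apart, apart from image noise.
- **Square block:** it is still on the tray, near where it started.
- **Bench:** the glue bottle, chisel, mallet, bar, plane and cup looked unmoved in the pictures; I did not measure them.
- **Arm:** the fingers stood clear at about 0.26 m, with contact force readings near zero.

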